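Spray a socket insert at the cleaning stand

TASK

Lift the round socket insert out of the blue parts bin and stand it upright, whole foot on the round drip plate of the spray stand. With the insert standing there and let go, press the nozzle cap of the leaning cleaner can all the way down for a moment, then let it spring back up; do not spray before the insert is in place. Leave the insert on the plate and do not knock over or push away any of the other loose things, the block in the bin included.

Things in the scene. Friction and masses are not known exactly. Their poses are not given: they have to be found in the camera images.
- insert: the part to clean: plain grey plastic cylinder, diameter 40, height 55, 90 g, five small black dots on its top face, a thin black band near its foot; stands upright in the bin. Origin: centre of its underside, z up along its axis
- terminal_block: bystander in the same bin: grey plastic square block 40 x 34 x 45 high with four steel screw heads on top. Origin: centre of its underside. The insert and the block may stand at either end of the bin, about 104 between centres
- bin: low open blue plastic bin, fixed to the bench, 210 (its x) x 140 (its y) x 45 high outside, walls and floor 5 thick. Origin: centre of its underside on the bench. The contents stand near the line y = 0 of the bin, near x = +52 and x = -52
- drip_plate (a point): centre of the top face of the round steel drip plate (diameter 70, level, 40 above the bench) at the robot's end of the spray stand. Axes are the stand's: x level from the plate towards the can's foot, z up
- stand: fixed spray stand: grey base 300 (x) x 140 (y) x 12 thick, carrying the drip plate, the leaning silver can and a lamp bar on two posts. Origin on the bench under the base, 65 beyond the plate's centre (x); the base reaches from x = -115 to +185. Stand and bin may each be on the left or the right side of the bench
- cap_top (a point): centre of the flat round top (diameter 34) of the white nozzle cap, 20 high, on the silver can clamped in the stand. The can leans 30 degrees towards the drip plate; z runs up along the can's axis out of the cap, y is the stand's y. It lies 178 above the bench and 124 level from the plate's centre along the stand's x
- lamp_edge (a point): middle of the lower front edge of the aluminium lamp bar above and behind the cap: 18 beyond the cap's top centre along the stand's x and 110 above it. Bar: 150 wide (y), 34 deep, 40 high. A tool pointing straight down does not fit under it: press along the can's axis, from the plate's side
- nozzle_cap (a joint): travel of the nozzle cap down along the can's axis in m: 0 up, 0.007 fully down; a spring returns it (3 N at the start, 9 N fully down)
- spare_can: bystander: silver can standing upright and loose between bin and stand, diameter 52, 165 high. Not the one to press. Origin: centre of its underside
- tape: bystander: black roll of tape lying flat between bin and stand, diameter 68, 20 high. Origin: centre of its underside
- multimeter: bystander: black meter 150 x 80 x 42 high on the left. Origin: centre of its underside
- screwdriver: bystander: black-handled screwdriver lying on the right, along its x. Origin on the bench below it

How it is judged (in metres and radians):
On the way, in this order (a step that is already met when the one before it is completed fails the run):
1. the insert is lifted clear above the bin (z of insert in the frame of bin above 0.05 m), for 0.1 s.
2. the insert stands upright with its whole foot on the drip plate, let go (horizontal distance between insert and drip_plate below 0.015 m and z of insert in the frame of drip_plate between -0.004 and 0.004 m and angle between insert's own z axis and vertical below 0.12 rad and contact force between insert and the fingers below 0.1 N), for 0.2 s.
3. the nozzle cap is pressed all the way down with the insert on the plate (value of joint nozzle_cap above 0.0058 m and horizontal distance between insert and drip_plate below 0.015 m and z of insert in the frame of drip_plate between -0.004 and 0.004 m and angle between insert's own z axis and vertical below 0.12 rad), for 0.1 s.
At the end, for the whole second after the job is handed in: the insert stands at rest and released on the drip plate, upright within 7 degrees, its centre within 15 mm of the plate's centre (whole foot on the plate); the nozzle cap has been fully pressed (at least 5.8 of 7 mm for 0.1 s) and is up again (within 1.5 mm) (all of step 2 and linear speed of insert below 0.02 m/s and value of joint nozzle_cap below 0.0015 m); the robot touches nothing.
It fails at once if the cap is pressed (over 3 mm) while the insert is not on the drip plate (value of joint nozzle_cap above 0.003 m and not (horizontal distance between insert and drip_plate below 0.015 m and z of insert in the frame of drip_plate between -0.004 and 0.004 m and angle between insert's own z axis and vertical below 0.12 rad)).
It fails at once if the terminal block in the bin is pushed away (over 30 mm) or knocked over (over 0.5 rad) (distance of terminal_block from where it was at the start of the episode above 0.03 m or angle between terminal_block's own z axis and vertical above 0.5 rad).
It fails at once if the spare can or the tape is pushed away (over 30 mm) or knocked over (over 0.5 rad) (distance of any of spare_can, tape from where it was at the start of the episode above 0.03 m or angle between any of spare_can, tape's own z axis and vertical above 0.5 rad).
It fails at once if the multimeter or the screwdriver is pushed away (over 30 mm) or knocked over (over 0.5 rad) (distance of any of multimeter, screwdriver from where it was at the start of the episode above 0.03 m or angle between multimeter's own z axis and vertical above 0.5 rad).
It also fails if it takes over 54 s, if anything falls off the work surface, if the arm or the gripper's body presses on something with over 40 N, if the wrist force passes 120 N, or if a joint passes its speed limit or range.

ROBOT

A 6-joint arm with a two-finger parallel gripper is mounted at the origin on the work surface. World frame = base frame: x ahead of the robot, y to its left, z up, the work surface at z = 0. Lengths are in m, angles in degrees, forces in N, time in s.
With the tool pointing down it reaches from about 0.3 to 0.95 m from the base axis. Payload 3.1 kg.
Tool frame: the origin (TCP) lies between the finger pads, 19 mm behind the fingertips; this is the grasp point; x points along the fingers, y is the direction in which the jaws open and shut, and the axes are right-handed (so a half turn about x gives the same grasp; the last joint's range is limited). The gripper opens to 85 mm and grips with 20 to 120 N. Pads are 22 mm wide; open, the fingers measure 114 mm over their backs; the gripper's body (76 mm by 85 mm) begins 54 mm behind the grasp point. The pads swing forward as they close: fully open they stand 13 mm farther back than shut.
Start: joints at [-80.884, 17.653, 93.61, -0, 68.738, -3.994], TCP at [0.142, -0.609, 0.25] pointing down, gripper open.
Joint ranges: [-175.34, 175.34], [-45.06, 112.39], [2.9, 150.54], [-68.45, 248.45], [3.09, 151.38], [-168.51, 168.51]. Speed limits (degrees/s): [159.86, 159.86, 180, 180, 180, 180].

INTERFACE

Orientations are given as a 3x3 rotation matrix whose columns are the frame's x, y, z axes.
In Python, from bench import bot gives the robot as it stands. The module is installed in compiled form; this text tells all that it offers.
- The arm moves only by the tool apply_moves, never from a script. Its argument "commands" is a list of rows, each an object of numbers: "grip": the closure, from 0 (fully open) to 1 (shut); "x", "y", "z": the shift along the tool's x, y, z in cm; "wx", "wy", "wz": the turn, a rotation vector about the tool's x, y, z in degrees. A call has 1 to 20 rows; each row shifts and turns the commanded pose from where the row before left it, along the tool's axes as they then stand; what a row does not reach is not made up. A row lasts 1/8 s, in which the tool goes at most 62.5 mm and 10.7 degrees, less where a joint would pass 70% of its speed; a pose out of reach is approached as far as the arm can. A call is refused whole if a number of a shift passes 6.25 or a number of a turn 10.7, either way. A call with a gripper value outside its range is refused whole. The fingers move at their own pace and stop on an object; "force" is the grip in N (left out, the last holds). Time passes only in rows, so rows that do not move let the fingers close. It gives the time, the measured TCP pose, the force and the opening at its end, in the units of the state.
- bot.observe(): the state, without advancing time (a new reading comes with each control period).
- bot.grab_frame(name): name is "side" or "top"; returns the picture (480x640x3 uint8, red, green, blue); there is no depth.
- bot.get_calibration(name): a dict with "fx", "fy", "cx", "cy" (pixels), "T" (4x4, takes a point from camera to world coordinates). Camera axes: x right, y up, looking along -z (the intrinsics and any distortion apply to the point x, -y, -z); pixel columns grow to the right and rows downward; lengths in m; the calibration is good to about 2 mm. A picture is of the moment at which its call begins. get_calibration takes no time and is no camera call.
- bot.close_job(): hands the job in, once; it reports no verdict.
Trained networks look in the newest picture that a camera, given by its name, has taken for a name from the list of things; names that differ only in an ending like _2 or _b are one class to them, and where a whole thing is asked for, a point or a joint stands for the part that bears it (a point fixed in the world has none). Each returns a list of dicts, best first, with "score" (0 to 1); they miss things now and then, are a little off and sometimes report something else, mostly with a low value. They report only what shows in the picture. A call takes as long as a camera call.
- bot.spot_in(camera, name): "bbox" ([centre column, centre row, width, height] in pixels, round what is visible of it).
- bot.outline_of(camera, name): "mask" (480x640 bool, what is visible of it) and "bbox" ([centre column, centre row, width, height] in pixels, round what is visible of it).
The state is a dict: "time": time; "joints": joint angles; "qd": joint speeds; "joint_efforts": joint torques, N m; "eef_pos": TCP position; "tool_rot": TCP orientation; "ft_force": force on the tool from outside, world axes, zero at the start; "torque": the same for the moment, N m; "gripper_width": finger opening in m.
Only numpy, scipy, OpenCV 4.12 (cv2) and the standard library are available. Lean on these libraries where they do the work, as an engineer would, in place of code of your own. Each camera call takes 0.05 s, during which the arm holds its last target. There are 200 camera calls.

## Working session

There is one attempt and no reset: what is moved stays moved. The work goes in short steps, Python scripts to look and compute and a tool call to move; the robot and the scene stay as the last step left them, time stands still between calls to the robot, and variables do not carry over. Pictures are saved under pics/ and viewed, about 8 in all and at most 12, crops included, and the job is handed in when it is done.

Besides the shell and the picture viewer there is one more tool, called after "Emit:" in YAML: its name, and indented under it one key for each argument. apply_moves: Moves the arm, as the interface text tells. Its arguments: {"type":"object","properties":{"commands":{"type":"array","items":{"type":"object","properties":{"grip":{"type":"number"},"x":{"type":"number"},"y":{"type":"number"},"z":{"type":"number"},"wx":{"type":"number"},"wy":{"type":"number"},"wz":{"type":"number"}}}},"force":{"type":"number"}},"required":["commands"]}

```bash
mkdir -p pics; cat > h.py <<'E'
import numpy as np, cv2
from bench import bot
def pix2plane(cam,u,v,z):
    c=bot.get_calibration(cam);T=np.array(c["T"])
    d=T[:3,:3]@np.array([(u-c["cx"])/c["fx"],-(v-c["cy"])/c["fy"],-1.]);o=T[:3,3]
    return o+d*(z-o[2])/d[2]
def proj(cam,p):
    c=bot.get_calibration(cam);T=np.array(c["T"])
    q=T[:3,:3].T@(np.array(p)-T[:3,3]);return np.array([c["cx"]+c["fx"]*q[0]/-q[2],c["cy"]-c["fy"]*q[1]/-q[2]])
def save(cam,name):
    im=bot.grab_frame(cam);cv2.imwrite("pics/"+name+".png",im[:,:,::-1]);return im
E
python3 - <<'E'
from h import *
np.set_printoptions(precision=3,suppress=True)
for c in("top","side"):
    save(c,c+"0");k=bot.get_calibration(c);print(c,{a:b for a,b in k.items() if a!="T"},np.array(k["T"]))
    for n in["insert","terminal_block","bin","stand","drip_plate","cap_top","lamp_edge","spare_can","tape","multimeter","screwdriver"]:
        try:
            r=bot.spot_in(c,n);print(n,[(np.round(x["bbox"]).tolist(),round(x["score"],2)) for x in r[:2]])
        except Exception as e: print(n,e)
print(bot.observe())
E
```

```text
top {'fx': 496.78104560167077, 'fy': 496.78104560167077, 'cx': 310.9095968690368, 'cy': 236.0852598248387} [[ 0.024  0.998 -0.05   0.49 ]
 [-1.     0.025  0.005  0.003]
 [ 0.007  0.05   0.999  1.306]
 [ 0.     0.     0.     1.   ]]
insert [([396.0, 240.0, 17.0, 17.0], 0.52), ([128.0, 251.0, 41.0, 59.0], 0.36)]
terminal_block []
bin [([393.0, 220.0, 70.0, 92.0], 0.83), ([398.0, 239.0, 15.0, 14.0], 0.35)]
stand [([310.0, 262.0, 26.0, 26.0], 0.57), ([235.0, 208.0, 93.0, 119.0], 0.56)]
drip_plate [([236.0, 203.0, 89.0, 119.0], 0.68)]
cap_top [([240.0, 188.0, 13.0, 19.0], 0.73)]
lamp_edge [([237.0, 206.0, 83.0, 118.0], 0.6)]
spare_can [([310.0, 204.0, 18.0, 23.0], 0.57)]
tape [([312.0, 261.0, 25.0, 24.0], 0.62)]
multimeter [([130.0, 252.0, 40.0, 59.0], 0.8)]
screwdriver [([489.0, 288.0, 14.0, 44.0], 0.91)]
side {'fx': 480.14150700838263, 'fy': 480.14150700838263, 'cx': 322.25174389364383, 'cy': 242.83324324743236} [[ 0.979  0.149 -0.14   0.387]
 [-0.204  0.673 -0.711 -0.788]
 [-0.012  0.724  0.689  0.942]
 [ 0.     0.     0.     1.   ]]
insert [([345.0, 360.0, 17.0, 26.0], 0.92)]
terminal
[... 205 characters left out ...]
 14.0, 16.0], 0.46)]
lamp_edge [([342.0, 196.0, 111.0, 141.0], 0.87)]
spare_can []
tape [([299.0, 297.0, 26.0, 28.0], 0.58)]
multimeter [([282.0, 186.0, 49.0, 29.0], 0.96)]
screwdriver []
{'time': 1.2, 'joints': array([-80.885,  17.652,  93.61 ,   0.   ,  68.736,  -3.994]), 'qd': array([-0.002, -0.018, -0.095, -0.059,  0.03 , -0.012]), 'joint_efforts': array([ -0.001, -41.529, -27.708,  -0.   ,   0.001,   0.   ]), 'eef_pos': array([ 0.142, -0.609,  0.25 ]), 'tool_rot': array([[ 0.   ,  0.227, -0.974],
       [-0.   , -0.974, -0.227],
       [-1.   ,  0.   , -0.   ]]), 'ft_force': array([ 0.357,  0.018, -0.16 ]), 'torque': array([-0.   ,  0.023,  0.001]), 'gripper_width': 0.08528231910465159}
```

View pics/top0.png

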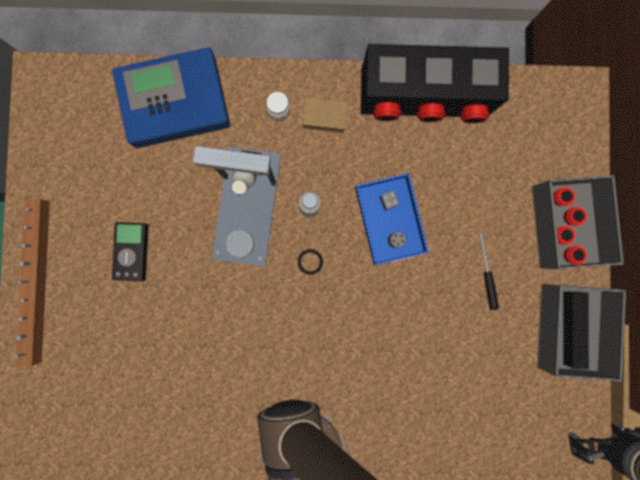

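View pics/side0.png

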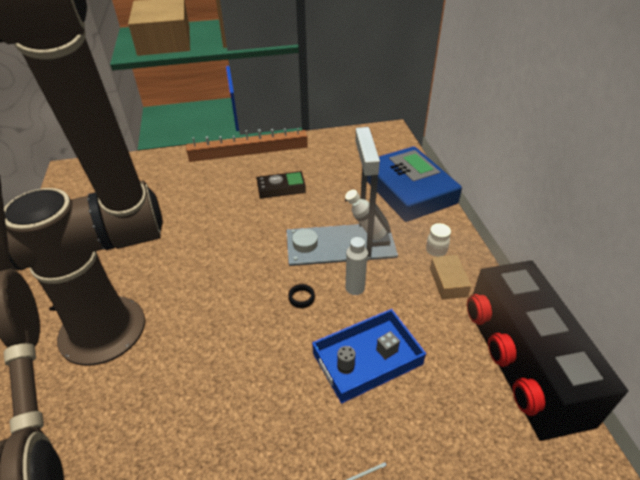

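The top view shows the insert (dots) at about (398,240), the block at (390,200), the plate at (239,243) and the cap at (239,187). The side view shows the insert top at about (346,352), the plate at (305,240) and the cap at (351,195). Next I'll enlarge these areas to get finer pixel positions.

```bash
python3 - <<'E'
from h import *
t=cv2.imread("pics/top0.png");s=cv2.imread("pics/side0.png")
cv2.imwrite("pics/c1.png",np.vstack([cv2.resize(t[140:280,190:290],None,fx=4,fy=4,interpolation=2),]*1+[]) if 0 else np.hstack([cv2.resize(t[140:280,190:290],None,fx=4,fy=4,interpolation=2),cv2.resize(t[140:280,340:440],None,fx=4,fy=4,interpolation=2)]))
cv2.imwrite("pics/c2.png",np.hstack([cv2.resize(s[120:270,280:405],None,fx=4,fy=4,interpolation=2)[:, :400],cv2.resize(s[300:450,310:410],None,fx=4,fy=4,interpolation=2)]))
print("seg")
for cam,n,z in[("top","insert",.06),("side","insert",.03),("top","bin",.045),("top","stand",.012),("top","cap_top",.178),("side","cap_top",.178),("top","spare_can",.165),("top","tape",.02),("side","tape",.01)]:
    for r in bot.outline_of(cam,n)[:2]:
        m=r["mask"].astype(np.uint8);c=max(cv2.findContours(m,0,1)[0],key=cv2.contourArea)
        (u,v),wh,a=cv2.minAreaRect(c);print(cam,n,round(r["score"],2),np.round([u,v,*wh,a],1),pix2plane(cam,u,v,z).round(3))
for nm,cam,u,v,z in[("plate","top",239,243,.04),("plate","side",305,240,.04),("insert","top",398,240,.06),("insert","side",346,352,.06),("cap","top",239,187,.178),("cap","side",351,195,.178)]:print(nm,cam,pix2plane(cam,u,v,z).round(4))
E
```

```text
seg
top insert 0.54 [395.5 240.   16.   17.   90. ] [ 0.548 -0.216  0.06 ]
top insert 0.42 [239.  186.   14.1  14.1  45. ] [0.674 0.181 0.06 ]
side insert 0.86 [345.5 359.5  27.   19.   90. ] [ 0.546 -0.222  0.03 ]
top bin 0.81 [390.8 219.4  84.1  58.   76.9] [ 0.601 -0.206  0.045]
top stand 0.78 [229.8 204.7  86.3 115.2   7.8] [0.632 0.21  0.012]
top stand 0.71 [486.8 272.1  77.8  11.3  80.1] [ 0.472 -0.464  0.012]
top cap_top 0.61 [239.  186.5  15.   14.   90. ] [0.656 0.164 0.178]
top cap_top 0.39 [309.5 261.5  25.   25.   90. ] [ 0.489 -0.001  0.178]
side cap_top 0.52 [352.2 196.7  12.7  13.4  45. ] [0.653 0.151 0.178]
top spare_can 0.62 [309.  204.5  25.   20.   90. ] [0.62  0.003 0.165]
top tape 0.68 [309.5 261.5  25.   25.   90. ] [ 0.489 -0.002  0.02 ]
side tape 0.89 [301.5 295.5  23.   27.   90. ] [ 0.486 -0.005  0.01 ]
side tape 0.26 [369.  353.   68.5 102.3  65. ] [ 0.606 -0.205  0.01 ]
plate top [0.5313 0.179  0.04  ]
plate side [0.5265 0.1631 0.04  ]
insert top [ 0.548  -0.2227  0.06  ]
insert side [ 0.5467 -0.2232  0.06  ]
cap top [0.6547 0.1639 0.178 ]
cap side [0.6512 0.1584 0.178 ]
```

View pics/c1.png

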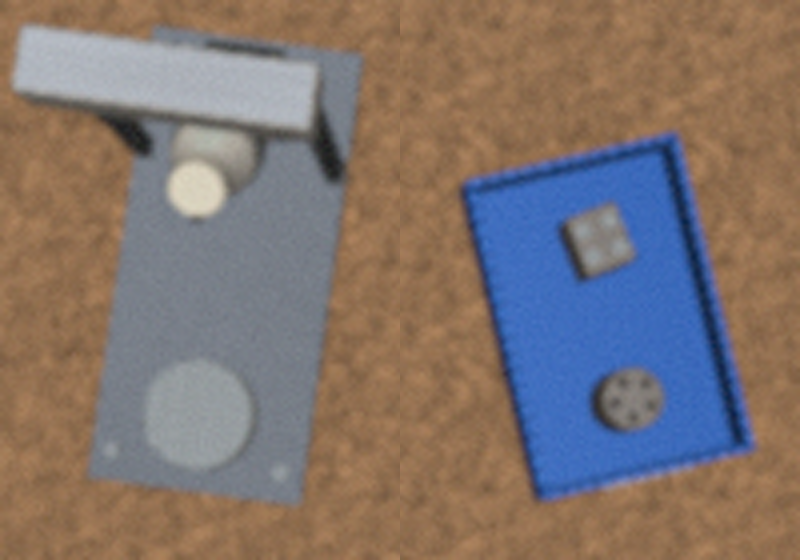

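View pics/c2.png

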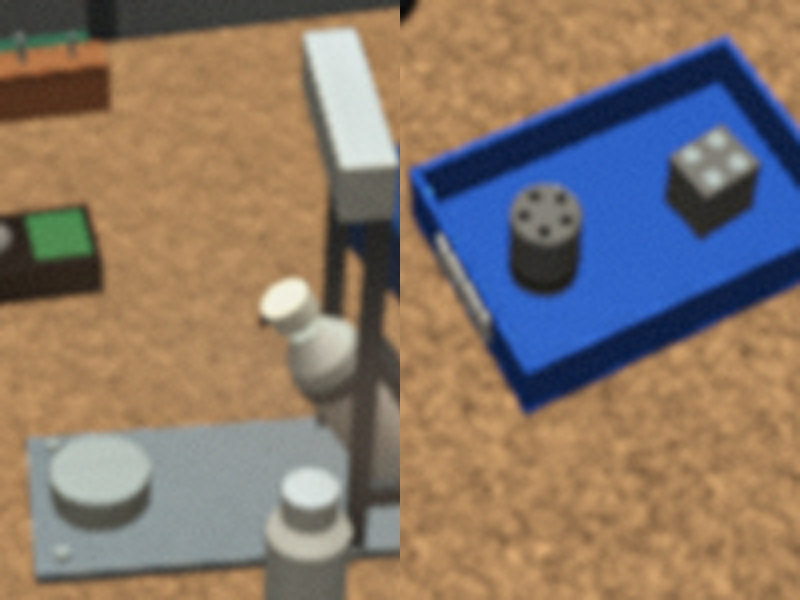

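The enlarged crops show the plate disc centre at top (239.4,242.9) and side (304.9,237.4). The insert's top face is at top (397.6,239.3) and side (345.9,353.1), and the cap face is at top (238.9,186.6) and side (351.2,195.3).

```bash
python3 - <<'E'
from h import *
def tri(a,b):
    o=[];d=[]
    for cam,(u,v) in(("top",a),("side",b)):
        p=pix2plane(cam,u,v,0);q=pix2plane(cam,u,v,1);o.append(p);d.append((q-p)/np.linalg.norm(q-p))
    A=sum(np.eye(3)-np.outer(x,x) for x in d);return np.linalg.solve(A,sum((np.eye(3)-np.outer(x,x))@p for x,p in zip(d,o)))
for n,a,b,z in[("plate",(239.4,242.9),(304.9,237.4),.04),("insert",(397.6,239.3),(345.9,353.1),.06),("cap",(238.9,186.6),(351.2,195.3),.178)]:
    print(n,pix2plane("top",*a,z).round(4),pix2plane("side",*b,z).round(4),"tri",tri(a,b).round(4))
f=lambda x,y,c,z:pix2plane("top",c+x/4-.4,140+y/4-.4,z)
ang=lambda p,q:np.degrees(np.arctan2((q-p)[1],(q-p)[0])).round(1)
c=[f(*p,340 -100,.045) for p in[(465,183),(680,135),(752,447),(540,498)]]
print("bin",np.mean(c,0).round(4),ang(c[3],c[0]),ang(c[2],c[1]),ang(c[2],c[3])-90,[np.linalg.norm(c[i]-c[i-1]).round(3) for i in range(4)])
s=[f(*p,190,.012) for p in[(90,477),(300,505),(361,55)]]
print("stand",ang(s[1],s[2]),ang(s[1],s[0])-90,np.linalg.norm(s[2]-s[1]),np.linalg.norm(s[0]-s[1]),ang(f(305,133,190,.288),f(13,94,190,.288))-90)
R=bot.observe()["tool_rot"];print("delta to (.548,-.222):",100*R.T@(np.array([.5475,-.2225,.25])-bot.observe()["eef_pos"]))
E
```

```text
plate [0.5316 0.178  0.04  ] [0.5281 0.1734 0.04  ] tri [0.5303 0.1789 0.0347]
insert [ 0.5498 -0.2217  0.06  ] [ 0.5458 -0.2258  0.06  ] tri [ 0.5484 -0.2224  0.0544]
cap [0.6556 0.1641 0.178 ] [0.6514 0.1571 0.178 ] tri [0.6552 0.1653 0.1713]
bin [ 0.6035 -0.209   0.045 ] 14.5 13.8 14.900000000000006 [np.float64(0.206), np.float64(0.141), np.float64(0.205), np.float64(0.139)]
stand -6.1 -6.200000000000003 0.2978197134327067 0.13767694544762535 -6.200000000000003
delta to (.548,-.222): [-2.95430646e-04 -2.84144773e+01 -4.82791239e+01]
```

Emit:
apply_moves:
  commands:
    - {"y": -2.37, "z": -4.02, "grip": 0.2}
    - {"y": -2.37, "z": -4.02, "grip": 0.2}
    - {"y": -2.37, "z": -4.02, "grip": 0.2}
    - {"y": -2.37, "z": -4.02, "grip": 0.2}
    - {"y": -2.37, "z": -4.02, "grip": 0.2}
    - {"y": -2.37, "z": -4.02, "grip": 0.2}
    - {"y": -2.37, "z": -4.02, "grip": 0.2}
    - {"y": -2.37, "z": -4.02, "grip": 0.2}
    - {"y": -2.37, "z": -4.02, "grip": 0.2}
    - {"y": -2.37, "z": -4.02, "grip": 0.2}
    - {"y": -2.37, "z": -4.02, "grip": 0.2}
    - {"y": -2.37, "z": -4.02, "grip": 0.2}
    - {"x": 5, "grip": 0.2}
    - {"x": 5, "grip": 0.2}
    - {"x": 1, "grip": 0.2}
    - {"x": 0, "grip": 0.2}

```text
schema error: expected keys grip, x, y, z, wx, wy, wz
```

```bash
python3 - <<'E'
from h import *
o=bot.observe();print({k:np.round(o[k],4) for k in("time","eef_pos","tool_rot","ft_force","gripper_width","joints")})
a=save("side","s1");b=save("top","t1")
cv2.imwrite("pics/c3.png",np.hstack([cv2.resize(a[280:430,290:425],None,fx=3,fy=3,interpolation=2),cv2.resize(b[150:300,330:450],None,fx=3,fy=3,interpolation=2)])[:,:,::-1])
R=o["tool_rot"];print(100*R.T@(np.array([.5485,-.223,.042])-o["eef_pos"]),proj("side",o["eef_pos"]+R[:,0]*.019),proj("top",[.5485,-.223,.06]))
E
```

```text
{'time': np.float64(1.65), 'eef_pos': array([ 0.1417, -0.6087,  0.25  ]), 'tool_rot': array([[ 0.    ,  0.2268, -0.9739],
       [-0.    , -0.9739, -0.2268],
       [-1.    ,  0.    , -0.    ]]), 'ft_force': array([-1.2049,  0.0336, -0.8528]), 'gripper_width': np.float64(0.0851), 'joints': array([-8.08839e+01,  1.76525e+01,  9.36067e+01,  8.00000e-04,
        6.87389e+01, -3.99400e+00])}
[ 20.79970785 -28.34380144 -48.3649625 ] [101.28448489 597.22394412] [398.10617283 239.81525543]
```

View pics/c3.png

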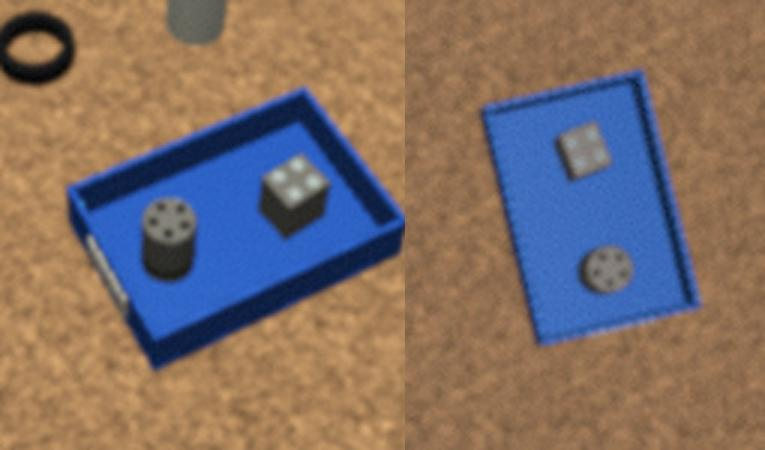

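The call was refused because every row needs all seven keys. The picture shows the unchanged scene.

Emit:
apply_moves:
  commands:
    - {"x": 0, "y": -2.37, "z": -4.02, "wx": 0, "wy": 0, "wz": 0, "grip": 0.2}
    - {"x": 0, "y": -2.37, "z": -4.02, "wx": 0, "wy": 0, "wz": 0, "grip": 0.2}
    - {"x": 0, "y": -2.37, "z": -4.02, "wx": 0, "wy": 0, "wz": 0, "grip": 0.2}
    - {"x": 0, "y": -2.37, "z": -4.02, "wx": 0, "wy": 0, "wz": 0, "grip": 0.2}
    - {"x": 0, "y": -2.37, "z": -4.02, "wx": 0, "wy": 0, "wz": 0, "grip": 0.2}
    - {"x": 0, "y": -2.37, "z": -4.02, "wx": 0, "wy": 0, "wz": 0, "grip": 0.2}
    - {"x": 0, "y": -2.37, "z": -4.02, "wx": 0, "wy": 0, "wz": 0, "grip": 0.2}
    - {"x": 0, "y": -2.37, "z": -4.02, "wx": 0, "wy": 0, "wz": 0, "grip": 0.2}
    - {"x": 0, "y": -2.37, "z": -4.02, "wx": 0, "wy": 0, "wz": 0, "grip": 0.2}
    - {"x": 0, "y": -2.37, "z": -4.02, "wx": 0, "wy": 0, "wz": 0, "grip": 0.2}
    - {"x": 0, "y": -2.37, "z": -4.02, "wx": 0, "wy": 0, "wz": 0, "grip": 0.2}
    - {"x": 0, "y": -2.37, "z": -4.02, "wx": 0, "wy": 0, "wz": 0, "grip": 0.2}
    - {"x": 4, "y": 0, "z": 0, "wx": 0, "wy": 0, "wz": 0, "grip": 0.2}
    - {"x": 5, "y": 0, "z": 0, "wx": 0, "wy": 0, "wz": 0, "grip": 0.2}
    - {"x": 1, "y": 0, "z": 0, "wx": 0, "wy": 0, "wz": 0, "grip": 0.2}
    - {"x": 0, "y": 0, "z": 0, "wx": 0, "wy": 0, "wz": 0, "grip": 0.2}

```text
time: 3.75
eef_pos: [0.547, -0.2224, 0.1499]
tool_rot: [[-0.001, 0.227, -0.974], [0.0, -0.974, -0.227], [-1.0, -0.001, 0.001]]
ft_force: [0.7, 0.3, 0.0]
gripper_width: 0.0682
```

```bash
python3 - <<'E'
from h import *
o=bot.observe();print({k:np.round(o[k],4) for k in("time","eef_pos","tool_rot","ft_force","gripper_width","joints")})
a=save("side","s1");b=save("top","t1")
cv2.imwrite("pics/c3.png",np.hstack([cv2.resize(a[230:430,290:425],None,fx=3,fy=3,interpolation=2),cv2.resize(b[130:330,330:450],None,fx=3,fy=3,interpolation=2)])[:,:,::-1])
R=o["tool_rot"];print(100*R.T@(np.array([.5485,-.223,.042])-o["eef_pos"]))
E
```

```text
{'time': np.float64(3.75), 'eef_pos': array([ 0.547 , -0.2224,  0.1499]), 'tool_rot': array([[-7.000e-04,  2.266e-01, -9.740e-01],
       [ 4.000e-04, -9.740e-01, -2.266e-01],
       [-1.000e+00, -5.000e-04,  6.000e-04]]), 'ft_force': array([0.7315, 0.2721, 0.042 ]), 'gripper_width': np.float64(0.0682), 'joints': array([-2.635400e+01,  2.036070e+01,  1.026677e+02,  7.000000e-04,
        5.701940e+01,  5.054940e+01])}
[10.79394658  0.097231   -0.14343791]
```

View pics/c3.png

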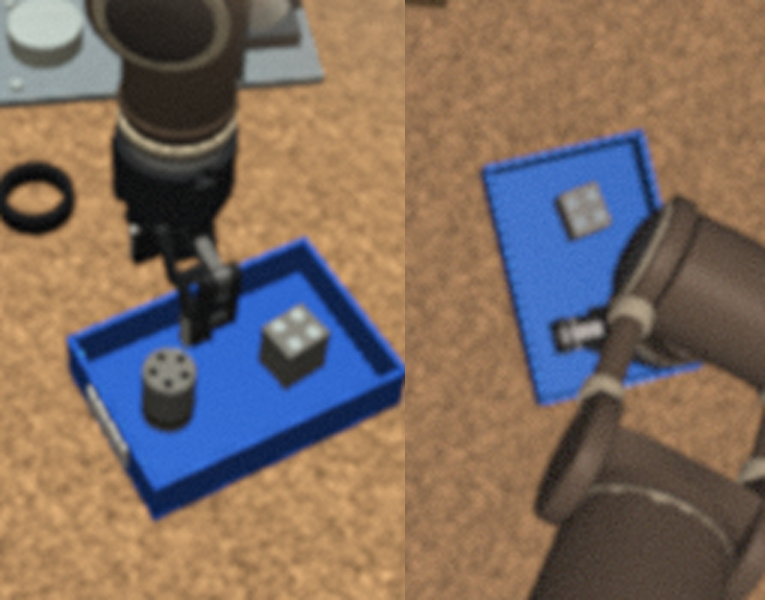

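```bash
python3 - <<'E'
from h import *
o=bot.observe();R=o["tool_rot"];p=o["eef_pos"]
for s in(-.04,0,.04):print(s,[(proj(c,p+R[:,0]*.019+R[:,1]*s)).round(1) for c in("side","top")])
E
```

```text
-0.04 [array([339. , 317.5]), array([387.4, 241.9])]
0 [array([347.7, 331.6]), array([403.9, 238.5])]
0.04 [array([356.9, 346.5]), array([420.4, 235. ])]
```

The projected fingertips match the picture, so I'm descending and gripping.

Emit:
apply_moves:
  commands:
    - {"x": 3, "y": 0.1, "z": -0.15, "wx": 0, "wy": 0, "wz": 0, "grip": 0.2}
    - {"x": 3, "y": 0, "z": 0, "wx": 0, "wy": 0, "wz": 0, "grip": 0.2}
    - {"x": 2.5, "y": 0, "z": 0, "wx": 0, "wy": 0, "wz": 0, "grip": 0.2}
    - {"x": 1.5, "y": 0, "z": 0, "wx": 0, "wy": 0, "wz": 0, "grip": 0.2}
    - {"x": 0.8, "y": 0, "z": 0, "wx": 0, "wy": 0, "wz": 0, "grip": 0.2}
    - {"x": 0, "y": 0, "z": 0, "wx": 0, "wy": 0, "wz": 0, "grip": 0.2}
    - {"x": 0, "y": 0, "z": 0, "wx": 0, "wy": 0, "wz": 0, "grip": 0.8}
    - {"x": 0, "y": 0, "z": 0, "wx": 0, "wy": 0, "wz": 0, "grip": 0.8}
    - {"x": 0, "y": 0, "z": 0, "wx": 0, "wy": 0, "wz": 0, "grip": 0.8}
    - {"x": 0, "y": 0, "z": 0, "wx": 0, "wy": 0, "wz": 0, "grip": 0.8}
    - {"x": 0, "y": 0, "z": 0, "wx": 0, "wy": 0, "wz": 0, "grip": 0.8}
    - {"x": 0, "y": 0, "z": 0, "wx": 0, "wy": 0, "wz": 0, "grip": 0.8}
  force: 30

```text
time: 5.35
eef_pos: [0.5498, -0.2234, 0.0432]
tool_rot: [[0.002, 0.227, -0.974], [-0.001, -0.974, -0.227], [-1.0, 0.001, -0.002]]
ft_force: [0.4, 0.7, 5.8]
gripper_width: 0.0396
```

Emit:
apply_moves:
  commands:
    - {"x": -1, "y": 0, "z": 0, "wx": 0, "wy": 0, "wz": 0, "grip": 0.8}
    - {"x": -3, "y": 0, "z": 0, "wx": 0, "wy": 0, "wz": 0, "grip": 0.8}
    - {"x": -4, "y": 0, "z": 0, "wx": 0, "wy": 0, "wz": 0, "grip": 0.8}
    - {"x": -4, "y": 0, "z": 0, "wx": 0, "wy": 0, "wz": 0, "grip": 0.8}
    - {"x": -4, "y": 0, "z": 0, "wx": 0, "wy": 0, "wz": 0, "grip": 0.8}
    - {"x": -3, "y": 0, "z": 0, "wx": 0, "wy": 0, "wz": 0, "grip": 0.8}
    - {"x": -1, "y": 0, "z": 0, "wx": 0, "wy": 0, "wz": 0, "grip": 0.8}
    - {"x": 0, "y": 0, "z": 0, "wx": 0, "wy": 0, "wz": 0, "grip": 0.8}

```text
time: 6.35
eef_pos: [0.5486, -0.2229, 0.2419]
tool_rot: [[0.0, 0.227, -0.974], [-0.0, -0.974, -0.227], [-1.0, 0.0, -0.0]]
ft_force: [0.1, -0.1, -2.0]
gripper_width: 0.0391
```

Emit:
apply_moves:
  commands:
    - {"x": 0, "y": -2, "z": -0.36, "wx": 0, "wy": 0, "wz": 0, "grip": 0.8}
    - {"x": 0, "y": -3.5, "z": -0.63, "wx": 0, "wy": 0, "wz": 0, "grip": 0.8}
    - {"x": 0, "y": -3.5, "z": -0.63, "wx": 0, "wy": 0, "wz": 0, "grip": 0.8}
    - {"x": 0, "y": -3.5, "z": -0.63, "wx": 0, "wy": 0, "wz": 0, "grip": 0.8}
    - {"x": 0, "y": -3.5, "z": -0.63, "wx": 0, "wy": 0, "wz": 0, "grip": 0.8}
    - {"x": 0, "y": -3.5, "z": -0.63, "wx": 0, "wy": 0, "wz": 0, "grip": 0.8}
    - {"x": 0, "y": -3.5, "z": -0.63, "wx": 0, "wy": 0, "wz": 0, "grip": 0.8}
    - {"x": 0, "y": -3.5, "z": -0.63, "wx": 0, "wy": 0, "wz": 0, "grip": 0.8}
    - {"x": 0, "y": -3.5, "z": -0.63, "wx": 0, "wy": 0, "wz": 0, "grip": 0.8}
    - {"x": 0, "y": -3.5, "z": -0.63, "wx": 0, "wy": 0, "wz": 0, "grip": 0.8}
    - {"x": 0, "y": -3.5, "z": -0.63, "wx": 0, "wy": 0, "wz": 0, "grip": 0.8}
    - {"x": 0, "y": -2.4, "z": -0.45, "wx": 0, "wy": 0, "wz": 0, "grip": 0.8}
    - {"x": 0, "y": 0, "z": 0, "wx": 0, "wy": 0, "wz": 0, "grip": 0.8}
    - {"x": 3, "y": 0, "z": 0, "wx": 0, "wy": 0, "wz": 0, "grip": 0.8}
    - {"x": 4, "y": 0, "z": 0, "wx": 0, "wy": 0, "wz": 0, "grip": 0.8}
    - {"x": 3, "y": 0, "z": 0, "wx": 0, "wy": 0, "wz": 0, "grip": 0.8}
    - {"x": 1, "y": 0, "z": 0, "wx": 0, "wy": 0, "wz": 0, "grip": 0.8}
    - {"x": 0, "y": 0, "z": 0, "wx": 0, "wy": 0, "wz": 0, "grip": 0.8}

```text
time: 8.6
eef_pos: [0.5279, 0.1764, 0.1312]
tool_rot: [[-0.002, 0.226, -0.974], [-0.001, -0.974, -0.226], [-1.0, 0.0, 0.002]]
ft_force: [-0.5, 0.3, -0.2]
gripper_width: 0.0388
```

```bash
python3 - <<'E'
from h import *
o=bot.observe();print({k:np.round(o[k],4) for k in("time","eef_pos","tool_rot","ft_force","gripper_width","joints")})
a=save("side","s2");b=save("top","t2")
cv2.imwrite("pics/c4.png",np.hstack([cv2.resize(a[120:280,240:380],None,fx=3,fy=3,interpolation=2),cv2.resize(b[140:300,190:310],None,fx=3,fy=3,interpolation=2)])[:,:,::-1])
R=o["tool_rot"];p=o["eef_pos"];print(100*R.T@(np.array([.530,.1765,.0785])-p),proj("side",p+R[:,0]*.038),proj("side",p-[0,0,p[2]-.04]))
E
```

```text
{'time': np.float64(8.6), 'eef_pos': array([0.5279, 0.1764, 0.1312]), 'tool_rot': array([[-2.200e-03,  2.265e-01, -9.740e-01],
       [-7.000e-04, -9.740e-01, -2.265e-01],
       [-1.000e+00,  1.000e-04,  2.200e-03]]), 'ft_force': array([-0.5175,  0.2583, -0.2081]), 'gripper_width': np.float64(0.0388), 'joints': array([ 1.400070e+01,  1.853740e+01,  1.078111e+02, -7.900000e-03,
        5.378060e+01,  9.091640e+01])}
[ 5.26663092  0.03936651 -0.22136915] [303.85566188 222.2055949 ] [304.61943662 236.69419781]
```

View pics/c4.png

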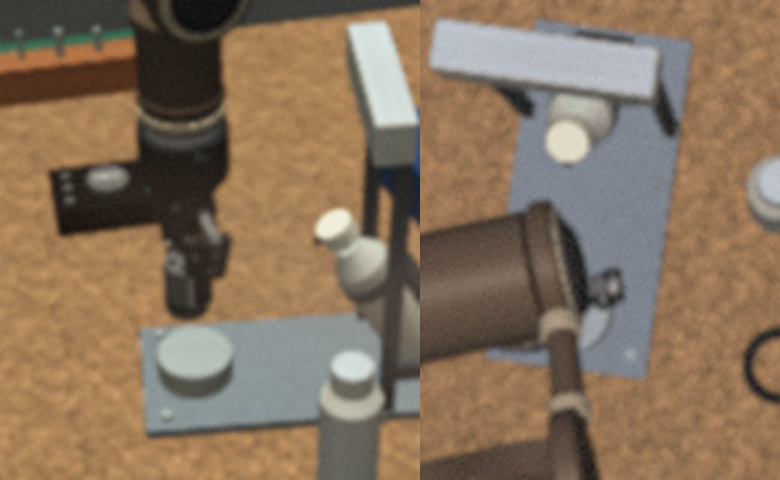

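The insert is held upright with its foot at side (302,222). The plate centre is at (304.7,237), so the alignment is within about 3 mm. I'll nudge it in +x and set it down.

Emit:
apply_moves:
  commands:
    - {"x": 2, "y": 0.05, "z": -0.3, "wx": 0, "wy": 0, "wz": 0, "grip": 0.8}
    - {"x": 2, "y": 0, "z": 0, "wx": 0, "wy": 0, "wz": 0, "grip": 0.8}
    - {"x": 0.8, "y": 0, "z": 0, "wx": 0, "wy": 0, "wz": 0, "grip": 0.8}
    - {"x": 0.3, "y": 0, "z": 0, "wx": 0, "wy": 0, "wz": 0, "grip": 0.8}
    - {"x": 0.1, "y": 0, "z": 0, "wx": 0, "wy": 0, "wz": 0, "grip": 0.8}
    - {"x": 0, "y": 0, "z": 0, "wx": 0, "wy": 0, "wz": 0, "grip": 0.8}

```text
time: 9.45
eef_pos: [0.5322, 0.1773, 0.0806]
tool_rot: [[0.001, 0.227, -0.974], [0.0, -0.974, -0.227], [-1.0, -0.0, -0.001]]
ft_force: [-0.3, 0.1, -1.7]
gripper_width: 0.0393
```

Emit:
apply_moves:
  commands:
    - {"x": 0.1, "y": 0, "z": 0, "wx": 0, "wy": 0, "wz": 0, "grip": 0.8}
    - {"x": 0, "y": 0, "z": 0, "wx": 0, "wy": 0, "wz": 0, "grip": 0.8}

```text
time: 9.7
eef_pos: [0.5318, 0.1771, 0.0792]
tool_rot: [[0.0, 0.227, -0.974], [0.0, -0.974, -0.227], [-1.0, 0.0, -0.0]]
ft_force: [0.6, 0.3, -1.2]
gripper_width: 0.0396
```

Emit:
apply_moves:
  commands:
    - {"x": 0.1, "y": 0, "z": 0, "wx": 0, "wy": 0, "wz": 0, "grip": 0.8}
    - {"x": 0, "y": 0, "z": 0, "wx": 0, "wy": 0, "wz": 0, "grip": 0.8}

```text
time: 9.95
eef_pos: [0.5318, 0.1771, 0.0782]
tool_rot: [[0.0, 0.227, -0.974], [0.0, -0.974, -0.227], [-1.0, 0.0, -0.0]]
ft_force: [-0.3, 0.3, 1.9]
gripper_width: 0.0391
```

Contact is felt, so I'll release and back up.

Emit:
apply_moves:
  commands:
    - {"x": 0, "y": 0, "z": 0, "wx": 0, "wy": 0, "wz": 0, "grip": 0.45}
    - {"x": 0, "y": 0, "z": 0, "wx": 0, "wy": 0, "wz": 0, "grip": 0.3}
    - {"x": 0, "y": 0, "z": 0, "wx": 0, "wy": 0, "wz": 0, "grip": 0.2}
    - {"x": 0, "y": 0, "z": 0, "wx": 0, "wy": 0, "wz": 0, "grip": 0.2}
    - {"x": -1, "y": 0, "z": 0, "wx": 0, "wy": 0, "wz": 0, "grip": 0.2}
    - {"x": -3, "y": 0, "z": 0, "wx": 0, "wy": 0, "wz": 0, "grip": 0.2}
    - {"x": -5, "y": 0, "z": 0, "wx": 0, "wy": 0, "wz": 0, "grip": 0.2}
    - {"x": -5, "y": 0, "z": 0, "wx": 0, "wy": 0, "wz": 0, "grip": 0.2}
    - {"x": -5, "y": 0, "z": 0, "wx": 0, "wy": 0, "wz": 0, "grip": 0.5}
    - {"x": -1, "y": 0, "z": 0, "wx": 0, "wy": 0, "wz": 0, "grip": 1}
    - {"x": 0, "y": 0, "z": 0, "wx": 0, "wy": 0, "wz": 0, "grip": 1}

```text
time: 11.32
eef_pos: [0.5319, 0.1772, 0.279]
tool_rot: [[0.002, 0.227, -0.974], [0.0, -0.974, -0.227], [-1.0, -0.0, -0.002]]
ft_force: [0.8, -0.5, 0.5]
gripper_width: 0.0137
```

```bash
python3 - <<'E'
from h import *
o=bot.observe();print({k:np.round(o[k],4) for k in("time","eef_pos","tool_rot","ft_force","gripper_width","joints")})
a=save("side","s3");b=save("top","t3")
cv2.imwrite("pics/c5.png",np.hstack([cv2.resize(a[120:280,240:380],None,fx=3,fy=3,interpolation=2),cv2.resize(b[140:300,190:310],None,fx=3,fy=3,interpolation=2)])[:,:,::-1])
yaw=np.radians(-6.3);sx=np.array([np.cos(yaw),np.sin(yaw),0]);sy=np.array([-sx[1],sx[0],0]);ax=np.cos(np.radians(30))*np.array([0,0,1])-.5*sx
plate=np.array([.5315,.1765,.04]);cap=plate+.124*sx+[0,0,.138]
print("cap",cap,proj("top",cap),proj("side",cap),"ax",ax,"pre TCP",cap+ax*.069)
# desired tool: x=-ax, jaw y along stand y (either sign); z=cross
R=o["tool_rot"];import scipy.spatial.transform as t
for s in(1,-1):
    X=-ax;Y=s*sy;Z=np.cross(X,Y);D=np.c_[X,Y,Z];print(s,np.degrees(t.Rotation.from_matrix(R.T@D).as_rotvec()))
    # world-yaw first (wx), then pitch (wy)
E
```

```text
{'time': np.float64(11.325), 'eef_pos': array([0.5319, 0.1772, 0.279 ]), 'tool_rot': array([[ 1.900e-03,  2.269e-01, -9.739e-01],
       [ 5.000e-04, -9.739e-01, -2.269e-01],
       [-1.000e+00, -0.000e+00, -2.000e-03]]), 'ft_force': array([ 0.763 , -0.4996,  0.4828]), 'gripper_width': np.float64(0.0137), 'joints': array([1.397170e+01, 8.999700e+00, 1.007977e+02, 3.000000e-04,
       7.008810e+01, 9.085950e+01])}
cap [0.65475116 0.16289295 0.178     ] [239.43905282 186.98201853] [351.89087176 193.77264899] ax [-0.49698048  0.05486716  0.8660254 ] pre TCP [0.62045951 0.16667878 0.23775575]
1 [-155.6539635    -7.16109994   41.54120698]
-1 [18.95765464 29.59681434  5.10206036]
```

View pics/c5.png

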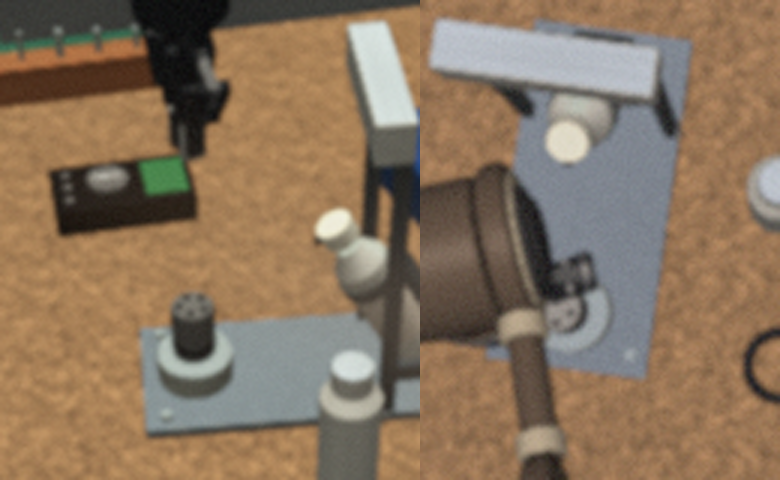

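The insert stands on the plate, with its top face at side (304.0,222.0). Next I'll check how well it is centred.

```bash
python3 - <<'E'
from h import *
s=cv2.imread("pics/s3.png")
print("plate",pix2plane("side",304.9,237.4,.04),"insert top",pix2plane("side",304.0,222.0,.095))
for n in("insert",):
    bot.grab_frame("side")
    for r in bot.outline_of("side",n)[:2]:print(r["score"],r["bbox"])
v=s.copy();big=cv2.resize(v[205:265,275:335],None,fx=10,fy=10,interpolation=2)
def draw(c,rad,z,col,off=(0,0)):
    P=[proj("side",[c[0]+rad*np.cos(a),c[1]+rad*np.sin(a),z]) for a in np.linspace(0,6.28,60)]
    cv2.polylines(big,[np.int32([((p-[275,205])*10+5) for p in P])],True,col,1)
pc=pix2plane("side",304.9,237.4,.04)
draw(pc,.035,.04,(0,0,255));draw(pc,.02,.04,(0,255,0));draw(pc,.02,.095,(0,255,0))
cv2.imwrite("pics/c6.png",big)
E
```

```text
plate [0.52811446 0.17342806 0.04      ] insert top [0.52801067 0.17505492 0.095     ]
0.51 [305.8, 228.7, 14.5, 20.6]
```

View pics/c6.png

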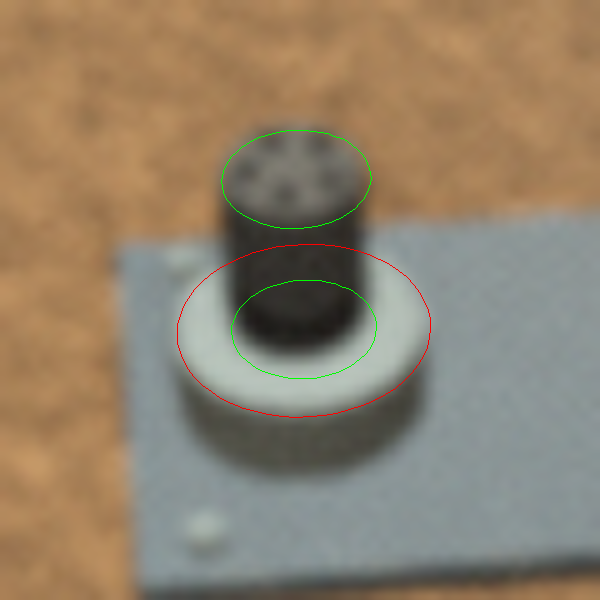

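By the top-face overlay the insert is centred within about 2–3 mm and upright. Next I'll tilt the closed gripper 30° in line with the can axis.

Emit:
apply_moves:
  commands:
    - {"x": 0, "y": 0, "z": 0, "wx": 3.8, "wy": 5.92, "wz": 1.02, "grip": 1}
    - {"x": 0, "y": 0, "z": 0, "wx": 3.8, "wy": 5.92, "wz": 1.02, "grip": 1}
    - {"x": 0, "y": 0, "z": 0, "wx": 3.8, "wy": 5.92, "wz": 1.02, "grip": 1}
    - {"x": 0, "y": 0, "z": 0, "wx": 3.8, "wy": 5.92, "wz": 1.02, "grip": 1}
    - {"x": 0, "y": 0, "z": 0, "wx": 3.8, "wy": 5.92, "wz": 1.02, "grip": 1}
    - {"x": 0, "y": 0, "z": 0, "wx": 0, "wy": 0, "wz": 0, "grip": 1}
    - {"x": 0, "y": 0, "z": 0, "wx": 0, "wy": 0, "wz": 0, "grip": 1}

```text
time: 12.4
eef_pos: [0.5318, 0.1771, 0.2775]
tool_rot: [[0.494, -0.109, -0.863], [-0.055, -0.994, 0.094], [-0.868, 0.001, -0.497]]
ft_force: [0.2, 0.0, 0.2]
gripper_width: -0.0001
```

```bash
python3 - <<'E'
from h import *
o=bot.observe();R=o["tool_rot"];p=o["eef_pos"];print(np.round(R,3),p,o["joints"].round(1),o["gripper_width"],o["ft_force"])
ax=np.array([-.497,.0549,.866]);cap=np.array([.655,.1625,.178])
print("pre",100*R.T@(cap+ax*.049-p))
E
```

```text
[[ 0.494 -0.109 -0.863]
 [-0.055 -0.994  0.094]
 [-0.868  0.001 -0.497]] [0.53177165 0.17714736 0.27753815] [ 20.9  -3.8 119.2 -21.   39.6 130.5] -0.0001382304461294917 [0.1976773  0.02632654 0.19824502]
pre [ 9.90363132  0.09988239 -5.80603641]
```

Emit:
apply_moves:
  commands:
    - {"x": 3, "y": 0.1, "z": -0.5, "wx": 0, "wy": 0, "wz": 0, "grip": 1}
    - {"x": 3, "y": 0, "z": -1.3, "wx": 0, "wy": 0, "wz": 0, "grip": 1}
    - {"x": 2, "y": 0, "z": -2, "wx": 0, "wy": 0, "wz": 0, "grip": 1}
    - {"x": 1.9, "y": 0, "z": -1.5, "wx": 0, "wy": 0, "wz": 0, "grip": 1}
    - {"x": 0, "y": 0, "z": -0.5, "wx": 0, "wy": 0, "wz": 0, "grip": 1}
    - {"x": 0, "y": 0, "z": 0, "wx": 0, "wy": 0, "wz": 0, "grip": 1}

```text
time: 13.15
eef_pos: [0.6313, 0.1648, 0.2215]
tool_rot: [[0.495, -0.111, -0.861], [-0.056, -0.994, 0.096], [-0.867, 0.0, -0.499]]
ft_force: [-1.1, -1.3, 0.3]
gripper_width: -0.0002
```

```bash
python3 - <<'E'
from h import *
o=bot.observe();R=o["tool_rot"];p=o["eef_pos"];print(p,o["joints"].round(1),o["ft_force"])
ax=np.array([-.497,.0549,.866]);cap=np.array([.655,.1625,.178])
print("to touch",100*R.T@(cap+ax*.019-p))
a=save("side","s4");b=save("top","t4")
cv2.imwrite("pics/c7.png",np.hstack([cv2.resize(a[110:260,290:400],None,fx=4,fy=4,interpolation=2),cv2.resize(b[140:290,190:280],None,fx=4,fy=4,interpolation=2)])[:,:,::-1])
print(((proj("side",p+R[:,0]*.019)-[290,110])*4),((proj("side",cap)-[290,110])*4))
E
```

```text
[0.63130139 0.16479519 0.22154582] [ 15.7  10.3 111.5 -20.8  31.9 127.3] [-1.14934405 -1.29921846  0.32302255]
to touch [ 3.06171958 -0.03479224  0.11059392]
[227.11153888 303.4112238 ] [248.08830817 335.40403843]
```

View pics/c7.png

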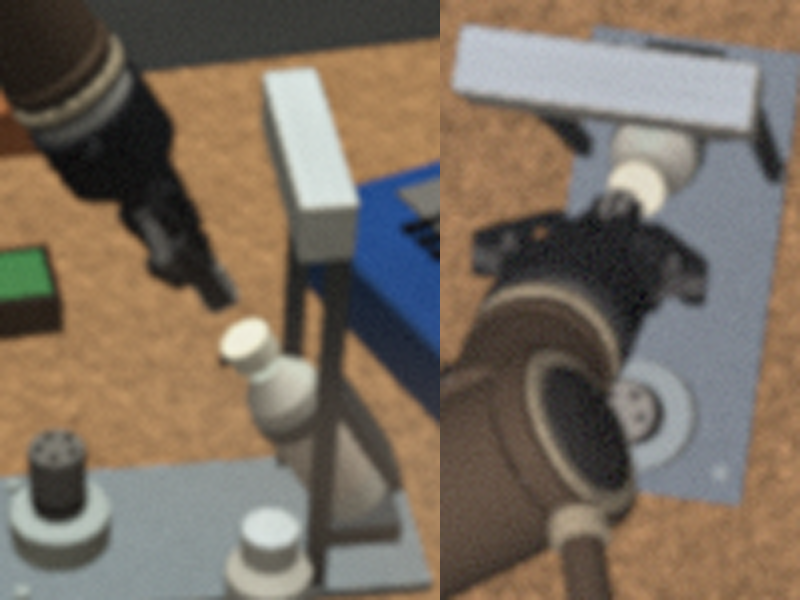

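The tip at side crop (222,305) and the cap top at (243,338) are offset just as the projections predict. I'll approach until contact.

Emit:
apply_moves:
  commands:
    - {"x": 1.2, "y": 0, "z": 0.1, "wx": 0, "wy": 0, "wz": 0, "grip": 1}
    - {"x": 1.2, "y": 0, "z": 0, "wx": 0, "wy": 0, "wz": 0, "grip": 1}
    - {"x": 0.5, "y": 0, "z": 0, "wx": 0, "wy": 0, "wz": 0, "grip": 1}
    - {"x": 0.2, "y": 0, "z": 0, "wx": 0, "wy": 0, "wz": 0, "grip": 1}
    - {"x": 0, "y": 0, "z": 0, "wx": 0, "wy": 0, "wz": 0, "grip": 1}
    - {"x": 0, "y": 0, "z": 0, "wx": 0, "wy": 0, "wz": 0, "grip": 1}

```text
time: 14.0
eef_pos: [0.6444, 0.1633, 0.1935]
tool_rot: [[0.494, -0.111, -0.862], [-0.056, -0.994, 0.095], [-0.868, 0.001, -0.497]]
ft_force: [-4.3, -0.4, 2.6]
gripper_width: 0.0002
```

```bash
python3 - <<'E'
from h import *
o=bot.observe();R=o["tool_rot"];p=o["eef_pos"];print(p,o["ft_force"],-R[:,0]@o["ft_force"])
print("to touch",100*R.T@(np.array([.655,.1625,.178])+np.array([-.497,.0549,.866])*.019-p))
E
```

```text
[0.64443236 0.16331826 0.1934562 ] [-4.32420406 -0.44517032  2.56383397] 4.336589673588227
to touch [-0.03222835 -0.03468729 -0.14445652]
```

Emit:
apply_moves:
  commands:
    - {"x": 0.2, "y": 0, "z": 0, "wx": 0, "wy": 0, "wz": 0, "grip": 1}
    - {"x": 0.2, "y": 0, "z": 0, "wx": 0, "wy": 0, "wz": 0, "grip": 1}
    - {"x": 0.1, "y": 0, "z": 0, "wx": 0, "wy": 0, "wz": 0, "grip": 1}
    - {"x": 0, "y": 0, "z": 0, "wx": 0, "wy": 0, "wz": 0, "grip": 1}

```text
time: 14.5
eef_pos: [0.6472, 0.1631, 0.1897]
tool_rot: [[0.495, -0.111, -0.862], [-0.056, -0.994, 0.096], [-0.867, 0.001, -0.498]]
ft_force: [-7.0, -0.7, 5.7]
gripper_width: -0.0001
```

```bash
python3 - <<'E'
from h import *
o=bot.observe();R=o["tool_rot"];print(o["eef_pos"],o["ft_force"],-R[:,0]@o["ft_force"])
E
```

```text
[0.64724472 0.1631417  0.1897145 ] [-6.98306465 -0.66446521  5.7269742 ] 8.385530978213534
```

Emit:
apply_moves:
  commands:
    - {"x": 0.1, "y": 0, "z": 0, "wx": 0, "wy": 0, "wz": 0, "grip": 1}
    - {"x": 0.1, "y": 0, "z": 0, "wx": 0, "wy": 0, "wz": 0, "grip": 1}
    - {"x": 0, "y": 0, "z": 0, "wx": 0, "wy": 0, "wz": 0, "grip": 1}
    - {"x": 0, "y": 0, "z": 0, "wx": 0, "wy": 0, "wz": 0, "grip": 1}

```text
time: 15.0
eef_pos: [0.6478, 0.1631, 0.1888]
tool_rot: [[0.495, -0.111, -0.862], [-0.056, -0.994, 0.096], [-0.867, 0.001, -0.498]]
ft_force: [-13.3, 0.9, 10.6]
gripper_width: -0.0002
```

The force is about 16 N, well above the 9 N spring, and the tip has stopped advancing, so the cap is bottomed. I'll hold briefly with 1 mm more and then retreat along the axis.

Emit:
apply_moves:
  commands:
    - {"x": 0.1, "y": 0, "z": 0, "wx": 0, "wy": 0, "wz": 0, "grip": 1}
    - {"x": 0, "y": 0, "z": 0, "wx": 0, "wy": 0, "wz": 0, "grip": 1}
    - {"x": 0, "y": 0, "z": 0, "wx": 0, "wy": 0, "wz": 0, "grip": 1}

```text
time: 15.38
eef_pos: [0.6479, 0.1631, 0.1888]
tool_rot: [[0.495, -0.112, -0.862], [-0.056, -0.994, 0.096], [-0.867, 0.001, -0.498]]
ft_force: [-18.7, 0.4, 17.4]
gripper_width: -0.0003
```

Emit:
apply_moves:
  commands:
    - {"x": -0.5, "y": 0, "z": 0, "wx": 0, "wy": 0, "wz": 0, "grip": 1}
    - {"x": -1, "y": 0, "z": 0, "wx": 0, "wy": 0, "wz": 0, "grip": 1}
    - {"x": -3, "y": 0, "z": 0, "wx": 0, "wy": 0, "wz": 0, "grip": 1}
    - {"x": -4, "y": 0, "z": 1, "wx": 0, "wy": 0, "wz": 0, "grip": 1}
    - {"x": -5, "y": 0, "z": 3, "wx": 0, "wy": 0, "wz": 0, "grip": 1}
    - {"x": -5, "y": 0, "z": 3, "wx": 0, "wy": 0, "wz": 0, "grip": 1}
    - {"x": -2, "y": 0, "z": 1, "wx": 0, "wy": 0, "wz": 0, "grip": 1}
    - {"x": 0, "y": 0, "z": 0, "wx": 0, "wy": 0, "wz": 0, "grip": 1}

```text
time: 16.38
eef_pos: [0.4792, 0.183, 0.3275]
tool_rot: [[0.501, -0.109, -0.859], [-0.052, -0.994, 0.095], [-0.864, -0.003, -0.503]]
ft_force: [0.2, 1.7, 1.0]
gripper_width: 0.0001
```

```bash
python3 - <<'E'
from h import *
o=bot.observe();print(o["time"],o["eef_pos"],o["ft_force"])
a=save("side","s5");b=save("top","t5")
cv2.imwrite("pics/c8.png",np.hstack([cv2.resize(a[110:390,290:410],None,fx=2,fy=2,interpolation=2),cv2.resize(b[130:270,190:440],None,fx=2,fy=4,interpolation=2)])[:,:,::-1])
s=cv2.imread("pics/side0.png");d=cv2.absdiff(s,a[:,:,::-1])
print("cap diff",d[180:215,335:370].max(),"insert",pix2plane("side",304.0,222.0,.095))
E
```

```text
16.375 [0.479167   0.18297049 0.32745693] [0.18060572 1.67360276 0.98753698]
cap diff 11 insert [0.52801067 0.17505492 0.095     ]
```

View pics/c8.png

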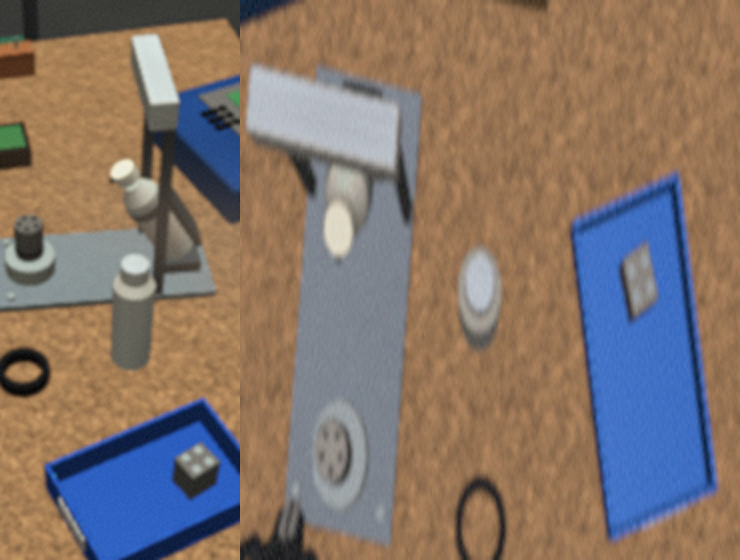

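The insert stands near the plate centre and the cap area matches the first picture. The spare can, tape, block and bin are undisturbed, and the arm is clear.

```bash
python3 -c "
from h import *
print(pix2plane('top',236.25,242.4,.095),pix2plane('top',239.5,243,.04));print(bot.close_job())"
```

```text
[0.53079771 0.17812036 0.095     ] [0.53131019 0.17774784 0.04      ]
the job is handed in; nothing more can be done
None
```

The insert is standing on the drip plate, the nozzle cap was pressed fully down and came back up, and the job is handed in at about 16 s of the 54 s allowed. The hand-in reports no verdict, so these are my own last checks:

- **Insert:** it was lifted from the bin, set upright on the plate and let go. From the top camera its centre is within about 1 mm of the plate's centre, and from the side camera about 2 mm.
- **Cap press:** I pressed along the can's 30° axis with the gripper closed. The force rose to about 25 N, well past the 9 N spring, and the tip stopped moving, so the cap was at its stop for at least 0.3 s. I did not measure the cap's travel directly.
- **Cap return:** after the retreat, the cap area in the side picture matches the first picture to within noise, so it is up again.
- **Other things:** the spare can, tape and block look unmoved in the last picture. I did not check the multimeter and screwdriver closely at the end, but the arm stayed well clear of both. The arm ended clear of everything.

**What disagreed or failed:** the two cameras differed by about 4–8 mm in absolute position, so I compared positions within one camera. My first move call was refused because keys were missing from its rows; nothing moved.

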